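Lock the air sampler's cover with the slotted key

TASK

Take the key out of its stand, put its blade into the slot of the latch on the sampler housing and turn the latch clockwise, about a quarter turn, until it seats: it must come up snug against its stop (about 0.25 N m of twist), never forced beyond 0.35 N m, its arm over the cover. Turn the latch with the key only and do not press hard on it, then put the key upright back in its stand, fully down, and let go. Leave the bottles and the vial where they are.

Things in the scene. Friction and masses are not known exactly. Their poses are not given: they have to be found in the camera images.
- key_grip (a point): Centre of the loose key's handle (120 g), 58 mm above the blade's tip. The key stands upright in its stand, blade down. Handle: black block 34 mm (key x) by 16 mm (key y) by 42 mm high, 37 to 79 mm above the tip; grip it across the 16 mm. Under it a round steel flange 34 mm across, 33 to 37 mm above the tip. Key z points up.
- key_tip (a point): Middle of the lower edge of the key's blade, on the key's axis; same axes as key_grip. The flat steel blade is 16 mm wide (key x), 3 mm thick (key y) and 10 mm high; above it a round shank 9 mm across up to the flange.
- key: The key as a whole; its origin is the same point as key_tip.
- stand_hole0 (a point): Centre of the mouth of the hole in the key's stand, a fixed white block 70 by 70 by 45 mm; level with its top. Hole 13 mm (stand x) by 21 mm (stand y), 38 mm deep, straight walls. The key's flange rests on the block's top, its tip then 33 mm below the mouth. The key fits with its blade along stand y, either way round.
- latch_slot (a point): Centre of the slot's mouth, on the latch's axis, level with the top of its round steel head (34 mm across, 70 mm above the bench). The slot runs along this point's x: 20 mm long, closed at both ends, 4.5 mm wide, 7 mm deep, straight walls. Below the head an arm 12 mm wide sticks out 36 mm along +x. The blade has some 5 degrees of play to either side in the slot.
- latch (a joint): Turn of the latch in rad, growing clockwise seen from above. Open it is near 0 (arm along the cover's near edge, +y of the housing); its hard stop is at 1.571 (arm along the housing's +x, over the cover). It turns against a steady friction of 0.10 N m, then the twist rises steeply at the stop; it stays where it is left.
- latch_barrel: Sprung barrel that carries the whole latch (head and arm), near the front edge of a fixed aluminium housing 160 by 140 by 50 mm; it gives up to 4 mm downwards, 2 N per mm, and springs back up. Origin on the axis, 20 mm below the head's top; x points over the cover.
- bottle_a_mid (a point): Middle of a loose amber bottle with a foil top, 50 mm across, 78 mm tall, on the bench.
- bottle_b_mid (a point): Middle of a second such bottle.
- vial_mid (a point): Middle of a loose clear vial with a foil top, 28 mm across, 60 mm tall, on the bench.
There are look-alikes about, which are no part of the job. What is meant by the part that bears latch_slot is not turquoise, and is the larger of those in its own colour.

How it is judged:
By the outcome, as a careful person would: the job done as asked, in the order asked, and still so for the second after the job is handed in, with the robot touching nothing.
It also fails if it takes over 72 s, if anything falls off the work surface, if the arm or the gripper's body presses on something with over 40 N, if the wrist force passes 120 N, or if a joint passes its speed limit or range.

ROBOT

A 6-joint arm with a two-finger parallel gripper is mounted at the origin on the work surface. World frame = base frame: x ahead of the robot, y to its left, z up, the work surface at z = 0. Lengths are in mm, angles in rad, forces in N, time in s.
With the tool pointing down it reaches from about 350 to 975 mm from the base axis. Payload 7.1 kg.
Tool frame: the origin (TCP) lies between the finger pads; the fingertips stand 19 mm ahead of it and the grasp point (between the pads) is the TCP (ctrl.tcp_to_tips is the distance from the TCP to the fingertips, in mm); z points along the fingers, y is the line along which they close (so a half turn about z gives the same grasp; the last joint's range is limited). The gripper opens to 88 mm and grips with 3 to 60 N. Pads are 20 mm wide; open, the fingers measure 115 mm over their backs; the gripper's body (75 mm by 178 mm) begins 61 mm behind the grasp point.
Start: joints at [-1.129, 0.423, 1.63, -0, 1.089, -0.019], TCP at [277.93, -559.786, 241.675] pointing down, gripper open.
Joint ranges: [-3, 3], [-0.9, 2.11], [0.09, 2.58], [-1.31, 4.45], [0.11, 2.69], [-2.54, 2.54]. Speed limits (rad/s): [2.39, 2.39, 3.01, 3.14, 3.14, 3.14].

INTERFACE

Orientations are given as a rotation vector (axis times angle).
In Python, from workcell import status, optics, ctrl gives the robot as it stands. The module is installed in compiled form; this text tells all that it offers.
- The arm moves only by the shell command python3 -m inch 'ROWS'. ROWS is JSON, a list that holds one entry, the list of rows, each a list of 7 numbers: the shift along the tool's x, y, z in mm, then the turn, a rotation vector about the tool's x, y, z in rad, then the opening in per cent of the stroke, from 0 (shut) to 100 (fully open). A call has 1 to 20 rows; each row is the pose to reach, as a shift and turn from the pose commanded when the call began, along the tool's axes at that moment; what a row does not reach only later rows make up. A row lasts 1/10 s, in which the tool goes at most 50 mm and 8.59 degrees, less where a joint would pass 70% of its speed; a pose out of reach is approached as far as the arm can. A call with a gripper value outside its range is refused whole. The fingers move at their own pace and stop on an object; the grip force is fixed at half the most. Time passes only in rows, so rows that repeat a pose let the fingers close. It gives the time, the measured TCP pose, the force, the opening and the grip force at its end, in the units of the state.
- status.get_obs(): the state, without advancing time (a new reading comes with each control period).
- optics.get_image(name): name is "scene" or "top"; returns a dict with "frame" (420x560x3 uint8, red, green, blue), "fx", "fy", "cx", "cy" (pixels), "rvec" (rotation vector, rad) and "tvec" (3), from world to camera coordinates, as OpenCV has them. Camera axes: x right, y down, z forward; pixel columns grow to the right and rows downward; lengths in mm; the calibration is good to about 2 mm. A picture is of the moment at which its call begins. There is no depth.
- ctrl.close_job(): hands the job in; it is judged then, once.
The state is a dict: "t": time; "qpos": joint angles; "qvel": joint speeds; "joint_torque": joint torques, N m; "ee_pos": TCP position; "orientation": TCP orientation; "ft_force": force on the tool from outside, world axes, zero at the start; "moment": the same for the moment, N m; "width": finger opening in mm; "grasp_force": force on a finger pad.
Only numpy, scipy, OpenCV 4.12 (cv2) and the standard library are available. Lean on these libraries where they do the work, as an engineer would, in place of code of your own. Each camera call takes 0.05 s, during which the arm holds its last target. There are 200 camera calls.

## Working session

There is one attempt and no reset: what is moved stays moved. The work goes in short steps, Python scripts to look and compute and a shell command to move; the robot and the scene stay as the last step left them, time stands still between calls to the robot, and variables do not carry over. Pictures are saved under pics/ and viewed, at most 10 in all, crops included, and the job is handed in when it is done.

```bash
mkdir -p pics
cat > h.py <<'E'
import numpy as np,cv2
from workcell import status,optics,ctrl
from scipy.spatial.transform import Rotation as R
def grab(n):
    d=optics.get_image(n); d['R']=R.from_rotvec(np.array(d['rvec'],float)).as_matrix(); d['t']=np.array(d['tvec'],float); return d
def ray(d,u,v):
    c=-d['R'].T@d['t']; k=d['R'].T@np.array([(u-d['cx'])/d['fx'],(v-d['cy'])/d['fy'],1]); return c,k
def onz(d,u,v,z):
    c,k=ray(d,u,v); return c+k*(z-c[2])/k[2]
def proj(d,p):
    q=d['R']@np.array(p,float)+d['t']; return np.array([d['fx']*q[0]/q[2]+d['cx'],d['fy']*q[1]/q[2]+d['cy']])
def save(d,f,box=None,s=1):
    im=d['frame'][:,:,::-1]
    if box: im=im[box[1]:box[3],box[0]:box[2]]
    cv2.imwrite('pics/'+f,cv2.resize(im,None,fx=s,fy=s,interpolation=cv2.INTER_CUBIC))
E
python3 - <<'E'
from h import *
import pickle
for n in('top','scene'):
    d=grab(n); pickle.dump(d,open(n+'0.pkl','wb')); save(d,n+'0.png',s=1.4); print(n,d['fx'],-d['R'].T@d['t'],d['R'].round(2).tolist())
o=status.get_obs();print(o)
E
```

```text
top 396.09375838152573 [469.2337517   43.12617547 901.55508078] [[-0.01, -1.0, -0.03], [-1.0, 0.01, -0.06], [0.06, 0.03, -1.0]]
scene 478.5490585660656 [1198.00698209  257.11199534  588.46129912] [[-0.28, 0.96, 0.0], [0.58, 0.17, -0.79], [-0.76, -0.22, -0.61]]
{'t': 0.1, 'qpos': array([-1.12902439e+00,  4.23782449e-01,  1.63060204e+00, -2.75592567e-05,
        1.08864369e+00, -1.89782906e-02]), 'qvel': array([-0.00131225, -0.00142647, -0.00252849,  0.00038527, -0.00208554,
        0.001155  ]), 'joint_torque': array([ 1.70771277e-04, -5.45611989e+01, -2.74324518e+01,  6.45674416e-02,
        1.87291828e-02, -5.31564672e-05]), 'ee_pos': array([ 277.70795572, -559.36929359,  240.97270583]), 'orientation': array([-3.05722819e+00, -7.17060104e-01,  5.10399942e-04]), 'ft_force': array([0.00447083, 0.92201096, 0.17344179]), 'moment': array([-0.01339406,  0.02397766,  0.02193941]), 'grasp_force': 0.0, 'width': 88.25672925900683}
```

View pics/top0.png

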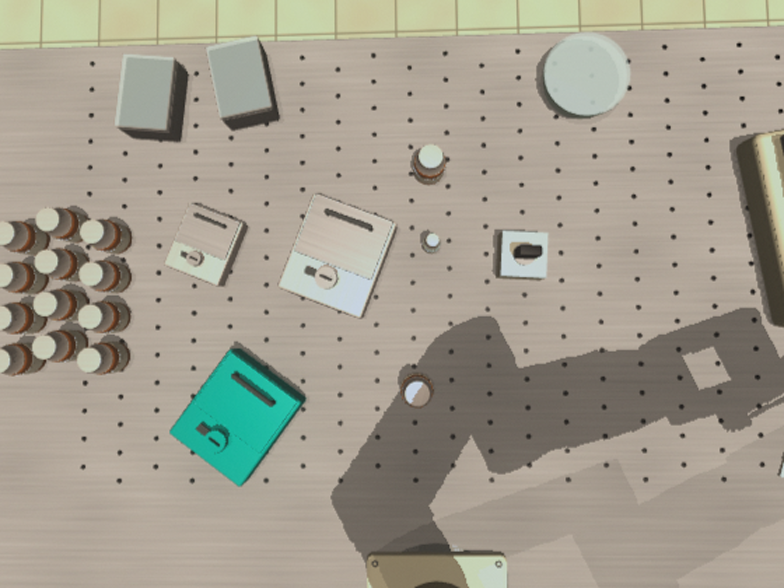

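View pics/scene0.png

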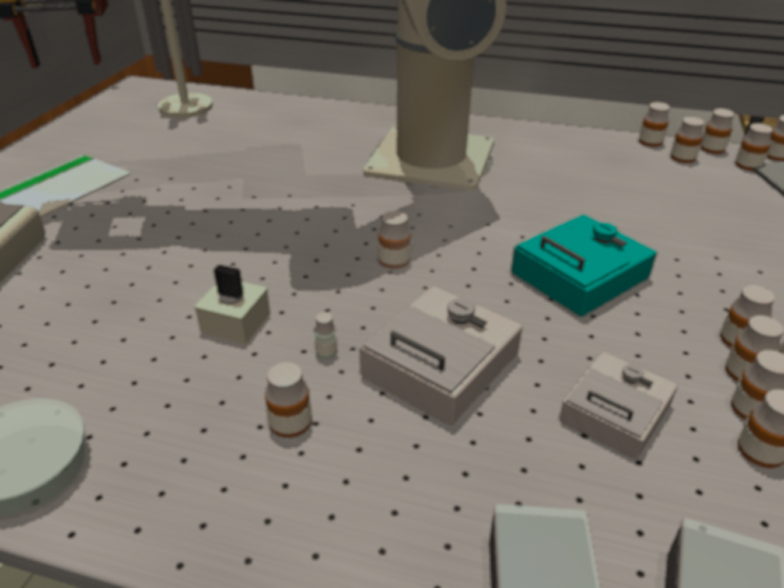

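The top view shows three housings (pixels of the 1.4x picture): turquoise (238,416), large grey (338,255) and small grey (205,243). The large grey one fits, since it isn't turquoise and is the larger of its colour. Its latch head is at about (326,277), with the arm pointing left. The key stands at (523,253). I'll confirm with a crop.

Run:
```python
from h import *
import pickle
d=pickle.load(open('top0.pkl','rb')); s=pickle.load(open('scene0.pkl','rb'))
def c(d,b,k): return cv2.resize(d['frame'][b[1]:b[3],b[0]:b[2],::-1],(b[2]*k-b[0]*k,b[3]*k-b[1]*k),interpolation=cv2.INTER_CUBIC)
# 4 crops 400x300
out=np.vstack([np.hstack([c(d,(195,135,295,231-21),4),c(d,(345,155,395,155+37+1),8)[:300]]),
 np.hstack([c(s,(250,200,350+50,275),4)[:300,:400],c(s,(135,185,195,230),6)[:,:400] if 0 else cv2.resize(c(s,(135,185,195,245),5),(400,300))])])
cv2.imwrite('pics/crop1.png',out)
```

```text
(no output)
```

View pics/crop1.png

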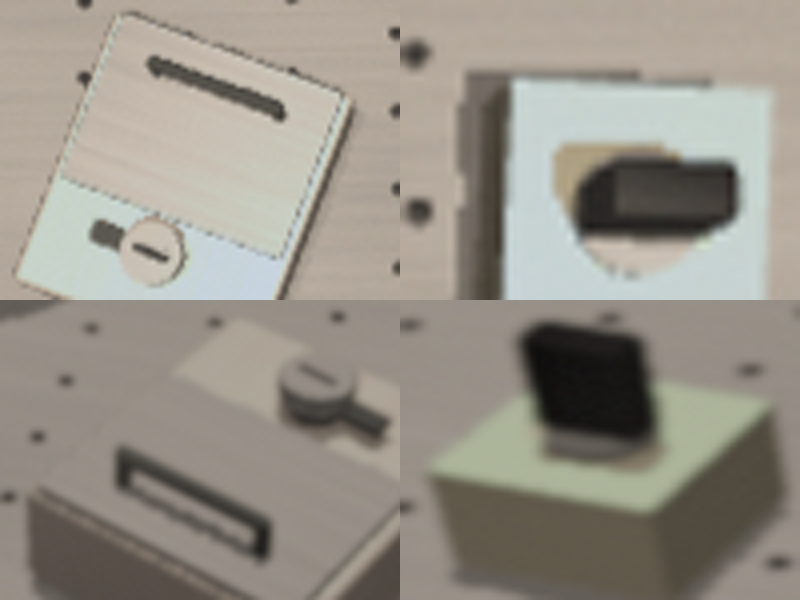

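Confirmed: the large grey housing has a slotted round steel head at top pixel (233,198), slot running along the arm. The key's handle top is at about (379.5,179), long side across the picture. Now I'll measure.

```bash
cat > m.py <<'E'
from h import *
def rect(mask,o):
    cs,_=cv2.findContours(mask.astype(np.uint8),cv2.RETR_EXTERNAL,cv2.CHAIN_APPROX_NONE); c=max(cs,key=cv2.contourArea)
    b=cv2.boxPoints(cv2.minAreaRect(c))+np.array(o); return b,cv2.contourArea(c)
def world(d,b,z):
    P=np.array([onz(d,u,v,z)[:2] for u,v in b]); e=[P[1]-P[0],P[2]-P[1]]
    return P.mean(0).round(1),[(round(float(np.linalg.norm(x)),1),round(float(np.degrees(np.arctan2(x[1],x[0])))%180,1)) for x in e]
E
python3 - <<'E'
from m import *
import pickle
d=pickle.load(open('top0.pkl','rb')); f=d['frame'].astype(int)
o=(350,158); w=f[158:205,350:396]
m=(w.max(2)>170)&(w[:,:,2]>=w[:,:,0]-8); b,a=rect(m,o); print('stand',b.tolist(),a,world(d,b,45))
m=w.max(2)<75; b,a=rect(m,o); print('handle sil',b.tolist(),a,world(d,b,91))
g=w.max(2); print(g[14:34,16:44])
# latch
o=(220,185);w=f[185:212,213+7:248]; print(w.sum(2)//3)
p=lambda x,y:(195+x/4-.375,135+y/4-.375)
print('latch',onz(d,*p(152,251),70))
for a,b,z in(((60,177),(283,258),50),((122,10),(350,95),50),((122,10),(17,275),50),((133,245),(170,260),70)):
    A=onz(d,*p(*a),z);B=onz(d,*p(*b),z);v=B-A;print(A[:2].round(1),B[:2].round(1),np.linalg.norm(v).round(1),np.degrees(np.arctan2(v[1],v[0])).round(1))
E
```

```text
stand [[357.17955207824707, 196.4089813232422], [358.77805519104004, 164.4389033317566], [391.3466339111328, 166.06732940673828], [389.74813079833984, 198.03740692138672]] 975.5 (array([ 573.4, -143.6]), [(69.6, 175.7), (69.9, 86.1)])
handle sil [[367.0, 175.0], [386.0, 175.0], [386.0, 183.0], [367.0, 183.0]] 133.0 (array([ 572.3, -138.2]), [(38.5, 89.0), (16.4, 178.3)])
[[200 199 199 199 199 198 199 199 198 198 198 198 209 211 210 211 211 211
  211 211 210 211 211 212 211 188 183 181]
 [173 172 173 173 172 169 163 160 154 152 160 163 190 199 208 211 211 211
  211 211 210 211 211 211 210 190 182 181]
 [172 172 174 168 163 141 118 114 114 115 114 120 136 148 183 190 191 191
  190 190 198 209 211 211 212 187 182 181]
 [173 171 164 140 118  80  62  61  58  58  58  57  56  62  90  98  96  94
   96  96 131 201 211 212 211 184 180 180]
 [175 166 129  79  47  45  64  65  65  62  61  60  59  58  55  56  54  53
   53  53  50 182 208 211 211 183 180 180]
 [174 134  79  46  43  46  68  69  69  68  66  66  63  62  61  61  58  59
   58  57  53 150 204 210 211 188 185 184]
 [168  85  44  41  41  4
[... 4283 characters left out ...]
8 209 209 209 208 209]
 [206 206 206 207 207 206 207 206 206 205 205 208 207 206 208 208 207 207
  207 208 208 209 207 207 209 209 210 210]
 [206 206 205 207 207 205 205 205 206 205 205 206 207 207 208 208 207 208
  208 208 209 209 208 209 209 210 211 208]
 [205 206 206 206 206 207 205 205 207 205 204 206 206 208 207 207 207 207
  207 209 208 209 208 209 211 210 210 207]
 [204 207 205 207 207 205 205 206 206 206 205 207 207 208 207 206 208 208
  208 209 208 209 209 209 211 211 210 208]]
latch [540.85899108 159.96147523  70.        ]
[583.7 212.8] [537.7  91.8] 129.5 -110.8
[675.2 178.6] [625.9  54.4] 133.6 -111.6
[675.2 178.6] [530.6 236.4] 155.7 158.2
[544.2 170. ] [535.9 150.4] 21.3 -112.8
```

```bash
cat >> h.py <<'E'
def shift(o,p,ydeg,tcmd=None):
    "shift and turn (tool axes) from present pose to p with tool pointing down, tool y at ydeg"
    A=R.from_rotvec(o['orientation']); y=np.radians(ydeg)
    Y=np.array([np.cos(y),np.sin(y),0]);Z=np.array([0,0,-1.]);X=np.cross(Y,Z)
    B=R.from_matrix(np.c_[X,Y,Z]); 
    return A.inv().apply(np.array(p)-o['ee_pos']).round(1),(A.inv()*B).as_rotvec().round(4)
def yaw(o): 
    v=R.from_rotvec(o['orientation']).as_matrix()[:,1]; return np.degrees(np.arctan2(v[1],v[0]))
E
python3 - <<'E'
from h import *
import pickle
d=pickle.load(open('top0.pkl','rb'));s=pickle.load(open('scene0.pkl','rb'))
k=onz(d,379,178.3,91);print(k)
# scene view of handle: silhouette centroid vs projected handle centre
f=s['frame'].astype(int)[185:222,145:182]; m=(f.max(2)<50); ys,xs=np.nonzero(m); print(xs.mean()+145,ys.mean()+185,xs.min()+145,xs.max()+145,ys.min()+185,ys.max()+185,proj(s,[k[0],k[1],70]))
print(shift(status.get_obs(),[k[0],k[1],150],-3.))
E
```

```text
[ 573.63540128 -143.35817823   91.        ]
162.93030303030304 200.95454545454547 154 172 190 212 [161.14521706 201.03677229]
(array([ 450. , -240.9,   91.3]), array([-1.3000e-03, -8.0000e-04, -1.0577e+00]))
```

```bash
T='[450,-241,90,0,0,-1.058,80]'; python3 -m inch '[[[450,-241,60,0,0,-1.058,60],[450,-241,60,0,0,-1.058,60],[450,-241,60,0,0,-1.058,60],[450,-241,60,0,0,-1.058,60],[450,-241,60,0,0,-1.058,60],[450,-241,60,0,0,-1.058,60],[450,-241,60,0,0,-1.058,60],[450,-241,60,0,0,-1.058,60],[450,-241,60,0,0,-1.058,60],[450,-241,60,0,0,-1.058,60],[450,-241,60,0,0,-1.058,60],[450,-241,60,0,0,-1.058,60],[450,-241,60,0,0,-1.058,60],[450,-241,60,0,0,-1.058,60],[450,-241,60,0,0,-1.058,60],[450,-241,60,0,0,-1.058,60]]]'
python3 - <<'E'
from h import *
s=grab('scene');save(s,'a.png',(100,120,240,225),5)
o=status.get_obs();print(o['t'],o['ee_pos'],yaw(o),o['width'],shift(o,[573.6,-142.5,72],-3.))
E
```

```text
t: 1.7
ee_pos: [573.3, -145.0, 181.9]
orientation: [2.28, 2.161, 0.0]
ft_force: [0.1, 0.4, 0.1]
width: 52.9
grasp_force: 0.0
1.75 [ 573.47298013 -144.76418966  181.93985738] -3.0651710359922224 52.62643328775932 (array([  2.3,  -0. , 109.9]), array([ 0.0003,  0.0001, -0.0011]))
```

View pics/a.png

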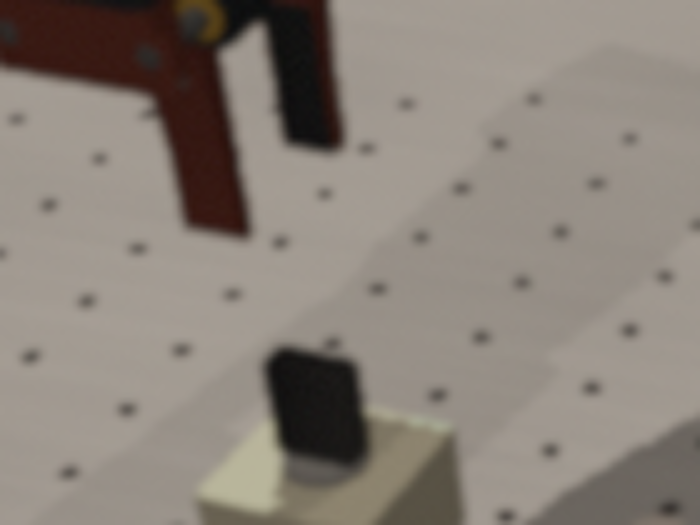

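The open fingers straddle the key's line above the stand, and the handle at crop (315,405) is clear. Descending to grip.

```bash
python3 -m inch '[[[1,0,25,0,0,0,60],[2,0,50,0,0,0,60],[2,0,75,0,0,0,60],[2,0,90,0,0,0,60],[2,0,100,0,0,0,60],[2,0,106,0,0,0,60],[2,0,110,0,0,0,60],[2,0,110,0,0,0,60],[2,0,110,0,0,0,60],[2,0,110,0,0,0,0],[2,0,110,0,0,0,0],[2,0,110,0,0,0,0],[2,0,110,0,0,0,0],[2,0,110,0,0,0,0],[2,0,110,0,0,0,0],[2,0,110,0,0,0,0],[2,0,110,0,0,0,0],[2,0,110,0,0,0,0],[2,0,110,0,0,0,0],[2,0,110,0,0,0,0]]]'
python3 -c "
from h import *
o=status.get_obs();print(o['t'],o['ee_pos'],yaw(o),o['width'],o['grasp_force'],o['ft_force'],o['moment'])"
```

```text
t: 3.75
ee_pos: [573.9, -141.8, 71.7]
orientation: [-2.278, -2.163, 0.0]
ft_force: [-2.4, 0.8, 2.6]
width: 15.6
grasp_force: 30.0
3.75 [ 573.85530609 -141.80422976   71.72886636] -2.979713046963161 15.60729614911479 30.000386238098145 [-2.4332451   0.76014146  2.60794922] [-0.01488842  0.17107744  0.01049801]
```

```bash
python3 -m inch '[[[0,0,-8,0,0,0,0],[0,0,-18,0,0,0,0],[0,0,-30,0,0,0,0],[0,0,-45,0,0,0,0],[0,0,-60,0,0,0,0],[0,0,-80,0,0,0,0],[0,0,-95,0,0,0,0],[0,0,-100,0,0,0,0],[0,0,-100,0,0,0,0],[0,0,-100,0,0,0,0]]]'
python3 - <<'E'
from h import *
import pickle
d=pickle.load(open('top0.pkl','rb'));s=pickle.load(open('scene0.pkl','rb'))
g=d['frame'].astype(float).mean(2)
def cen(g,x0,x1,y0,y1,lo):
    w=g[y0:y1,x0:x1]; w=np.clip(lo-w,0,None); Y,X=np.mgrid[y0:y1,x0:x1]; W=w.sum(); cx,cy=(X*w).sum()/W,(Y*w).sum()/W
    C=np.cov(np.c_[X.ravel(),Y.ravel()].T,aweights=w.ravel()); l,v=np.linalg.eigh(C); return cx,cy,v[:,1],np.sqrt(l)
a=cen(g,227,238,194,202,180);print('top slot',a)
p=onz(d,a[0],a[1],70);q=onz(d,a[0]+3*a[2][0],a[1]+3*a[2][1],70);v=q-p;print(p,np.degrees(np.arctan2(v[1],v[0])))
gs=s['frame'].astype(float).mean(2);u=proj(s,p);print('scene proj',u); x,y=u.round().astype(int); print(gs[y-10:y+14,x-14:x+16].astype(int))
o=status.get_obs();print(o['t'],o['ee_pos'],yaw(o),o['width'],o['grasp_force'],o['ft_force'],o['moment'])
E
```

```text
t: 4.75
ee_pos: [573.5, -141.7, 171.3]
orientation: [-2.278, -2.162, 0.001]
ft_force: [-0.3, -0.8, -2.1]
width: 16.0
grasp_force: 30.0
top slot (np.float64(232.19696969696972), np.float64(197.7417195207893), array([-0.92239794, -0.3862409 ]), array([0.71754505, 2.65975806]))
[540.09427026 160.8747884   70.        ] 66.52679283123413
scene proj [327.66378917 218.63690395]
[[161 161 161 161 160 158 155 151 149 146 144 143 143 142 143 143 142 143
  143 143 143 142 142 143 142 142 142 142 142 143]
 [161 161 162 161 161 161 161 158 157 153 150 147 144 143 143 143 142 143
  143 143 143 143 143 143 143 142 143 143 142 142]
 [161 161 162 161 162 162 162 162 161 160 158 154 149 146 143 143 144 143
  143 144 144 144 144 143 143 144 143 143 143 143]
 [162 161 162 162 161 162 161 162 163 162 160 156 153 148 145 142 143 143
  144 143 144 144 143 144 144 144 144 144 144 143]
 [162 162 162 162 162 162 162 162 160 158 154 151 149 146 143 142 142 142
  143 142 143 143 144 144 144 144 144 144 144 145]
 [162 161 162 162 161 162 161 158 154 149 145 142 141 142 142 142 141 141
  142 141 142 143 142 143 1
[... 1756 characters left out ...]
  68  72  79  91]
 [143 147 152 155 149 133 110  95  83  68  56  50  50  53  55  58  59  57
   53  55  57  56  54  56  60  64  67  68  70  72]
 [142 144 145 148 148 137 120 105  94  83  69  57  52  50  50  50  49  51
   55  65  73  73  66  58  54  55  59  63  66  68]
 [143 143 143 143 143 140 132 121 111 101  91  81  74  71  68  68  68  71
   77  84  91  90  85  76  66  56  53  55  59  63]
 [144 143 143 143 143 142 139 135 128 122 114 105 100  96  92  91  93  95
   96  99 101 102 100  92  84  75  64  56  53  53]]
4.75 [ 573.51008852 -141.7425716   171.26741827] -2.983204324846734 15.972414122103176 29.999778270721436 [-0.31490113 -0.78404357 -2.1199024 ] [-0.03612578 -0.05236482 -0.01169249]
```

Run:
```python
from h import *
import pickle
s=pickle.load(open('scene0.pkl','rb'));print(onz(s,328.9,218.3,70))
o=status.get_obs();print(shift(o,[540.5,160.5,146],-23.))
```

```text
[538.55175218 162.77076986  70.        ]
(array([300.1, -48.7,  25.4]), array([-0.0008, -0.    ,  0.3494]))
```

```bash
python3 -m inch '[[[10,-2,0,0,0,0.01,0],[30,-5,0,0,0,0.03,0],[55,-9,0,0,0,0.06,0],[85,-14,0,0,0,0.1,0],[115,-19,0,0,0,0.14,0],[145,-24,0,0,0,0.17,0],[175,-29,0,0,0,0.2,0],[205,-34,0,0,0,0.24,0],[235,-39,0,0,0,0.28,0],[260,-43,0,0,0,0.31,0],[280,-46,0,0,0,0.33,0],[292,-48,5,0,0,0.345,0],[300,-48.7,12,0,0,0.35,0],[300,-48.7,20,0,0,0.35,0],[300,-48.7,25,0,0,0.35,0],[300,-48.7,25.4,0,0,0.35,0],[300,-48.7,25.4,0,0,0.35,0],[300,-48.7,25.4,0,0,0.35,0]]]'
python3 - <<'E'
from h import *
import pickle
d=grab('top');s=grab('scene')
pickle.dump((d,s),open('hov.pkl','wb'))
o=status.get_obs();print(o['t'],o['ee_pos'],yaw(o),o['width'],o['ft_force'],o['moment'],shift(o,[540.5,160.5,146],-23.))
tip=o['ee_pos']-[0,0,59.7];print('tip px',proj(s,tip))
save(s,'hov.png',(280,150,380,225),8)
E
```

```text
t: 6.55
ee_pos: [541.2, 159.8, 146.5]
orientation: [2.621, 1.732, 0.0]
ft_force: [-0.2, -0.2, -2.1]
width: 16.0
grasp_force: 30.0
6.65 [541.18331378 160.00697219 146.61590329] -23.063479138190843 15.844387778023407 [-0.111395   -0.0332785  -0.95181707] [ 0.00187754 -0.05194924 -0.02183312] (array([ 0.2, -0.8,  0.6]), array([ 0.0005, -0.0004, -0.0011]))
tip px [327.68743854 211.23661833]
```

View pics/hov.png

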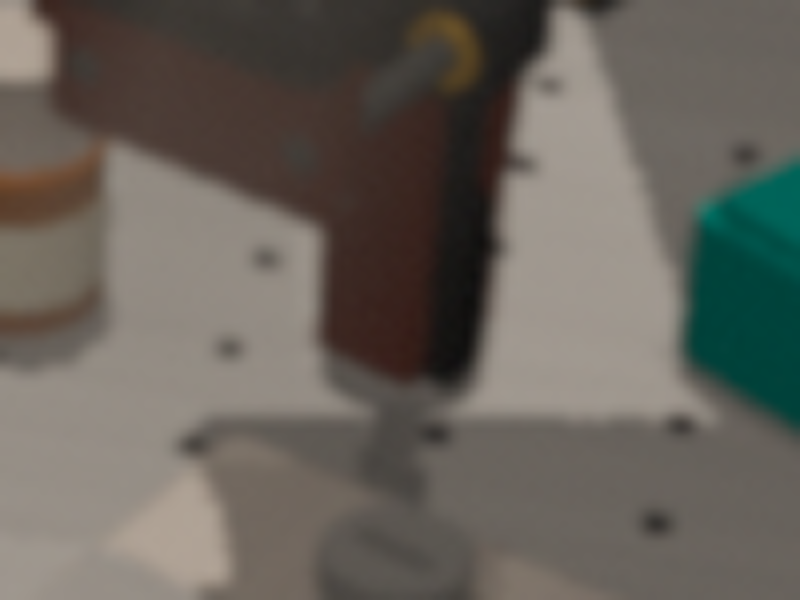

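The crop shows the blade's lower edge centred at (392,493) and the slot centre at (396,547). The key is nearly right above the slot, within about 1–2 mm. I'll lower to just above, then probe gently.

```bash
cat >> h.py <<'E'
def avg(n=6):
    O=[]
    for i in range(n): optics.get_image('top'); O.append(status.get_obs())
    o=O[-1]
    for k in('ee_pos','orientation','ft_force','moment'):
        S=np.array([x[k] for x in O],float)
        if k=='orientation': S=S*np.sign(S[:,:1])
        o[k]=S.mean(0)
    return o
def rep(n=6):
    o=avg(n); print(round(o['t'],2),o['ee_pos'].round(2),'yaw',round(yaw(o),2),'F',o['ft_force'].round(2),'M',o['moment'].round(3),round(o['width'],2)); return o
E
python3 -c "
from h import *
o=rep();print(shift(o,[540.2,161.0,59.7+72],-23.))"
```

```text
6.95 [541.04 160.22 146.52] yaw -23.04 F [-0.12 -0.35 -1.23] M [-0.024 -0.037  0.013] 15.89
(array([ 0.4, -1.1, 14.8]), array([ 0.0003, -0.0003, -0.0008]))
```

```bash
python3 -m inch '[[[0.4,-1.1,5,0,0,0,0],[0.4,-1.1,10,0,0,0,0],[0.4,-1.1,13,0,0,0,0],[0.4,-1.1,14.8,0,0,0,0],[0.4,-1.1,15.8,0,0,0,0],[0.4,-1.1,16.8,0,0,0,0],[0.4,-1.1,17.8,0,0,0,0],[0.4,-1.1,18.3,0,0,0,0],[0.4,-1.1,18.3,0,0,0,0],[0.4,-1.1,18.3,0,0,0,0]]]'
python3 -c "
from h import *
o=rep()"
```

```text
t: 7.95
ee_pos: [539.9, 161.1, 128.0]
orientation: [-2.62, -1.733, 0.0]
ft_force: [-1.0, 0.6, -1.6]
width: 15.8
grasp_force: 30.0
8.25 [539.96 161.1  127.98] yaw -23.03 F [-0.94  0.57 -1.6 ] M [ 0.034  0.113 -0.015] 15.89
```

```bash
python3 -m inch '[[[0,0,0.7,0,0,0,0],[0,0,1.4,0,0,0,0],[0,0,2,0,0,0,0],[0,0,2,0,0,0,0],[0,0,2,0,0,0,0]]]'
python3 -c "
from h import *
o=rep()"
```

```text
t: 8.75
ee_pos: [540.0, 161.1, 125.9]
orientation: [-2.62, -1.733, 0.0]
ft_force: [-0.6, 0.9, -0.4]
width: 15.9
grasp_force: 30.0
9.05 [539.98 161.1  125.95] yaw -23.03 F [-1.28  0.24 -0.89] M [0.093 0.245 0.001] 15.83
```

The blade is in the slot: 4 mm below the rim with no upward force, just a light touch on one wall. I'll ease off that wall and go a bit deeper.

```bash
python3 -m inch '[[[0,-0.3,0.5,0,0,0,0],[0,-0.6,1,0,0,0,0],[0,-0.6,1.5,0,0,0,0],[0,-0.6,1.5,0,0,0,0],[0,-0.6,1.5,0,0,0,0]]]'
python3 -c "
from h import *
o=rep()"
```

```text
t: 9.55
ee_pos: [539.6, 161.3, 124.5]
orientation: [2.62, 1.733, 0.0]
ft_force: [0.4, 0.3, -0.9]
width: 15.7
grasp_force: 30.0
9.85 [539.55 161.33 124.51] yaw -23.03 F [ 0.12  0.12 -1.15] M [-0.036 -0.049 -0.012] 15.77
```

```bash
python3 -m inch '[[[0,0,0,0,0,0.03,0],[0,0,0,0,0,0.06,0],[0,0,0,0,0,0.1,0],[0,0,0,0,0,0.14,0],[0,0,0,0,0,0.18,0],[0,0,0,0,0,0.22,0],[0,0,0,0,0,0.26,0],[0,0,0,0,0,0.26,0],[0,0,0,0,0,0.26,0]]]'
python3 -c "
from h import *
o=rep(); print('tool F',R.from_rotvec(o['orientation']).inv().apply(o['ft_force']))"
```

```text
t: 10.75
ee_pos: [539.3, 161.4, 124.4]
orientation: [-2.822, -1.38, 0.001]
ft_force: [-1.1, 0.4, -1.1]
width: 16.0
grasp_force: 30.0
11.05 [539.3  161.43 124.43] yaw -37.9 F [-1.39  1.52 -1.36] M [0.355 0.247 0.106] 16.12
tool F [ 0.34767964 -2.0275085   1.36377008]
```

```bash
python3 -m inch '[[[0,-0.2,0,0,0,0,0],[0,-0.4,0,0,0,0.04,0],[0,-0.4,0,0,0,0.08,0],[0,-0.4,0,0,0,0.12,0],[0,-0.4,0,0,0,0.16,0],[0,-0.4,0,0,0,0.2,0],[0,-0.4,0,0,0,0.24,0],[0,-0.4,0,0,0,0.28,0],[0,-0.4,0,0,0,0.32,0],[0,-0.4,0,0,0,0.36,0],[0,-0.4,0,0,0,0.36,0],[0,-0.4,0,0,0,0.36,0]]]'
python3 -c "
from h import *
o=rep(); print('tool F',R.from_rotvec(o['orientation']).inv().apply(o['ft_force']))"
```

```text
t: 12.25
ee_pos: [539.1, 161.6, 124.5]
orientation: [-3.024, -0.853, 0.0]
ft_force: [-2.1, 1.3, -1.3]
width: 15.9
grasp_force: 30.0
12.55 [539.11 161.58 124.46] yaw -58.52 F [-1.38  1.89 -1.2 ] M [0.37  0.305 0.09 ] 15.86
tool F [-0.1919127  -2.33282819  1.20161032]
```

```bash
python3 -m inch '[[[0,-0.3,0,0,0,0,0],[0,-0.5,0,0,0,0.04,0],[0,-0.5,0,0,0,0.08,0],[0,-0.5,0,0,0,0.12,0],[0,-0.5,0,0,0,0.16,0],[0,-0.5,0,0,0,0.2,0],[0,-0.5,0,0,0,0.24,0],[0,-0.5,0,0,0,0.28,0],[0,-0.5,0,0,0,0.32,0],[0,-0.5,0,0,0,0.36,0],[0,-0.5,0,0,0,0.36,0],[0,-0.5,0,0,0,0.36,0]]]'
python3 -c "
from h import *
o=rep(); print('tool F',R.from_rotvec(o['orientation']).inv().apply(o['ft_force']))"
```

```text
t: 13.75
ee_pos: [539.0, 161.9, 124.5]
orientation: [3.127, 0.298, 0.0]
ft_force: [-0.4, 0.1, -1.6]
width: 15.7
grasp_force: 30.0
14.05 [538.95 161.89 124.48] yaw -79.15 F [-0.73 -0.07 -1.5 ] M [0.017 0.206 0.1  ] 15.76
tool F [-0.7343098  -0.06889017  1.50439502]
```

```bash
python3 -m inch '[[[0,0,0,0,0,0.04,0],[0,0,0,0,0,0.08,0],[0,0,0,0,0,0.12,0],[0,0,0,0,0,0.16,0],[0,0,0,0,0,0.2,0],[0,0,0,0,0,0.24,0],[0,0,0,0,0,0.28,0],[0,0,0,0,0,0.32,0],[0,0,0,0,0,0.36,0],[0,0,0,0,0,0.4,0],[0,0,0,0,0,0.44,0],[0,0,0,0,0,0.44,0],[0,0,0,0,0,0.44,0]]]'
python3 -c "
from h import *
o=rep(); print('tool F',R.from_rotvec(o['orientation']).inv().apply(o['ft_force']))"
```

```text
t: 15.35
ee_pos: [538.9, 162.1, 124.5]
orientation: [-3.117, 0.392, -0.0]
ft_force: [-0.6, 1.0, -1.3]
width: 15.7
grasp_force: 30.0
15.65 [538.93 162.09 124.49] yaw -104.36 F [-0.9   1.6  -1.92] M [0.378 0.233 0.085] 16.16
tool F [-1.26851095 -1.32745876  1.92066304]
```

Steady friction of about 0.09 N m. Now small steps toward the stop.

```bash
python3 -m inch '[[[0,-0.2,0,0,0,0.02,0],[0,-0.3,0,0,0,0.04,0],[0,-0.3,0,0,0,0.06,0],[0,-0.3,0,0,0,0.08,0],[0,-0.3,0,0,0,0.1,0],[0,-0.3,0,0,0,0.11,0],[0,-0.3,0,0,0,0.11,0]]]'
python3 -c "
from h import *
o=rep(); print('tool F',R.from_rotvec(o['orientation']).inv().apply(o['ft_force']))"
```

```text
t: 16.35
ee_pos: [538.9, 162.2, 124.5]
orientation: [3.09, -0.565, -0.0]
ft_force: [-1.3, 0.6, -1.5]
width: 16.3
grasp_force: 30.0
16.65 [538.95 162.26 124.46] yaw -110.69 F [-1.41  0.36 -1.21] M [0.084 0.288 0.088] 15.56
tool F [-1.44747314  0.16568871  1.2068269 ]
```

```bash
python3 -m inch '[[[0,0,0,0,0,0.01,0],[0,0,0,0,0,0.02,0],[0,0,0,0,0,0.02,0]]]' | tail -1
python3 -c "
from h import *
o=rep(3)"
python3 -m inch '[[[0,0,0,0,0,0.01,0],[0,0,0,0,0,0.015,0],[0,0,0,0,0,0.015,0]]]' | tail -1
python3 -c "
from h import *
o=rep(3)"
```

```text
grasp_force: 30.0
17.1 [538.96 162.26 124.47] yaw -111.84 F [-1.4  -0.1  -0.97] M [0.032 0.293 0.081] 15.76
grasp_force: 30.0
17.55 [538.95 162.28 124.47] yaw -112.7 F [-1.57 -0.07 -1.33] M [0.012 0.374 0.089] 15.8
```

```bash
python3 -m inch '[[[0,0,0,0,0,0.01,0],[0,0,0,0,0,0.015,0],[0,0,0,0,0,0.015,0]]]' | tail -1
python3 -c "
from h import *
o=rep(3)"
python3 -m inch '[[[0,0,0,0,0,0.01,0],[0,0,0,0,0,0.01,0]]]' | tail -1
python3 -c "
from h import *
o=rep(3)"
```

```text
grasp_force: 30.0
18.0 [538.97 162.29 124.48] yaw -113.56 F [-1.95 -0.43 -1.5 ] M [0.068 0.356 0.091] 15.7
grasp_force: 30.0
18.35 [538.97 162.3  124.48] yaw -114.13 F [-1.24  0.2  -1.88] M [0.054 0.364 0.096] 15.55
```

```bash
python3 -m inch '[[[0,0,0,0,0,0.01,0],[0,0,0,0,0,0.01,0]]]' | tail -1
python3 -c "
from h import *
o=rep(3)"
python3 -m inch '[[[0,0,0,0,0,0.01,0],[0,0,0,0,0,0.01,0]]]' | tail -1
python3 -c "
from h import *
o=rep(3)"
```

```text
grasp_force: 30.0
18.7 [538.98 162.3  124.48] yaw -114.71 F [-0.99  0.49 -0.66] M [0.064 0.357 0.101] 15.73
grasp_force: 30.0
19.05 [538.98 162.3  124.48] yaw -115.28 F [-1.61 -0.15 -1.51] M [0.094 0.361 0.093] 15.95
```

```bash
python3 -m inch '[[[0,0,0,0,0,0.01,0],[0,0,0,0,0,0.01,0]]]' | tail -1
python3 -c "
from h import *
o=rep(3)"
```

```text
grasp_force: 30.0
19.4 [538.97 162.3  124.47] yaw -115.86 F [-1.87  0.15 -0.78] M [0.081 0.39  0.087] 15.86
```

```bash
for i in 1; do python3 -m inch '[[[0,0,0,0,0,0.01,0],[0,0,0,0,0,0.01,0]]]' | tail -1; done
python3 -c "
from h import *
o=rep(3)"
python3 -m inch '[[[0,0,0,0,0,0.01,0],[0,0,0,0,0,0.01,0]]]' | tail -1
python3 -c "
from h import *
o=rep(3)"
```

```text
grasp_force: 30.0
19.75 [539.   162.31 124.49] yaw -116.43 F [-1.54  0.32 -1.02] M [0.078 0.412 0.115] 15.65
grasp_force: 30.0
20.1 [539.   162.31 124.48] yaw -117.0 F [-1.58  0.33 -1.26] M [0.129 0.394 0.097] 16.36
```

```bash
python3 -m inch '[[[0,0,0,0,0,0.01,0],[0,0,0,0,0,0.01,0]]]' | tail -1
python3 -c "
from h import *
o=rep(3)"
```

```text
grasp_force: 30.0
20.45 [538.98 162.31 124.48] yaw -117.57 F [-1.85  0.04 -1.37] M [0.158 0.393 0.08 ] 15.86
```

```bash
python3 -m inch '[[[0,0,0,0,0,0.01,0],[0,0,0,0,0,0.01,0]]]' | tail -1
python3 -c "
from h import *
o=rep(3)"
python3 -m inch '[[[0,0,0,0,0,0.01,0],[0,0,0,0,0,0.01,0]]]' | tail -1
python3 -c "
from h import *
o=rep(3);d=grab('top');s=grab('scene')
a=cv2.resize(d['frame'][150:220,190:290,::-1],(560,392),interpolation=2);b=cv2.resize(s['frame'][160:240,280:380,::-1],(240*2,384),interpolation=2)
cv2.imwrite('pics/t.png',np.hstack([a[:384,:320],b[:384]]))"
```

```text
grasp_force: 30.0
20.8 [539.   162.32 124.48] yaw -118.14 F [-1.8   0.27 -1.39] M [0.174 0.382 0.114] 15.58
grasp_force: 30.0
21.15 [538.99 162.31 124.48] yaw -118.72 F [-1.59 -0.11 -1.46] M [0.194 0.362 0.076] 15.9
```

View pics/t.png

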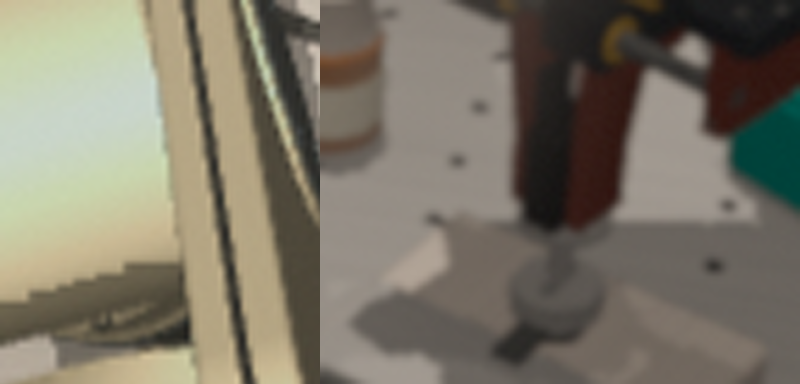

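The right part shows the latch arm now pointing at the camera, over the cover (crop (515,345)). It is close to the stop, so I'll continue in small steps.

```bash
python3 -m inch '[[[0,0,0,0,0,0.01,0],[0,0,0,0,0,0.01,0]]]' | tail -1
python3 -c "
from h import *
o=rep(3);print(o['qpos'][5]); d=grab('scene'); p=onz(d,320.9,232.5,58);print(p,np.degrees(np.arctan2(p[1]-162.3,p[0]-539)))"
python3 -m inch '[[[0,0,0,0,0,0.01,0],[0,0,0,0,0,0.01,0]]]' | tail -1
python3 -c "
from h import *
o=rep(3)"
```

```text
grasp_force: 30.0
21.6 [539.   162.31 124.49] yaw -119.29 F [-1.95  0.52 -1.37] M [0.21  0.408 0.076] 15.63
2.3533141409048115
[566.24428469 154.99350228  58.        ] -15.012583856774034
grasp_force: 30.0
22.0 [539.   162.31 124.48] yaw -119.87 F [-1.32  1.02 -1.71] M [0.217 0.406 0.104] 15.77
```

```bash
python3 -m inch '[[[0,0,0,0,0,0.01,0],[0,0,0,0,0,0.01,0]]]' | tail -1
python3 -c "
from h import *
o=rep(3)"
```

```text
grasp_force: 30.0
22.35 [538.98 162.31 124.48] yaw -120.44 F [-1.79  0.56 -1.77] M [0.264 0.403 0.107] 16.18
```

```bash
python3 -m inch '[[[0,0,0,0,0,0.01,0],[0,0,0,0,0,0.01,0]]]' | tail -1
python3 -c "
from h import *
o=rep(3)"
python3 -m inch '[[[0,0,0,0,0,0.01,0],[0,0,0,0,0,0.01,0]]]' | tail -1
python3 -c "
from h import *
o=rep(3);print(o['qpos'][5])"
```

```text
grasp_force: 30.0
22.7 [538.99 162.3  124.48] yaw -121.01 F [-2.09  1.04 -1.49] M [0.28  0.384 0.114] 15.87
grasp_force: 30.0
23.05 [538.98 162.31 124.47] yaw -121.58 F [-2.04  1.02 -0.73] M [0.303 0.378 0.123] 15.78
2.3933142417600286
```

```bash
python3 -m inch '[[[0,0,0,0,0,0.01,0],[0,0,0,0,0,0.01,0]]]' | tail -1
python3 -c "
from h import *
o=rep(3)"
```

```text
grasp_force: 30.0
23.4 [538.99 162.31 124.48] yaw -122.15 F [-1.31  1.28 -1.48] M [0.309 0.365 0.142] 15.93
```

```bash
python3 -m inch '[[[0,0,0,0,0,0.005,0],[0,0,0,0,0,0.005,0]]]' | tail -1
python3 -c "
from h import *
o=rep(6)"
```

```text
grasp_force: 30.0
23.9 [539.   162.31 124.5 ] yaw -122.44 F [-1.62  1.21 -1.13] M [0.31  0.367 0.155] 15.89
```

```bash
python3 -m inch '[[[0,0,0,0,0,0.005,0],[0,0,0,0,0,0.005,0]]]' | tail -1
python3 -c "
from h import *
o=rep(6)"
```

```text
grasp_force: 30.0
24.4 [539.   162.31 124.49] yaw -122.73 F [-1.51  1.12 -1.05] M [0.342 0.338 0.182] 15.93
```

```bash
python3 -m inch '[[[0,0,0,0,0,0.003,0],[0,0,0,0,0,0.006,0],[0,0,0,0,0,0.006,0]]]' | tail -1
python3 -c "
from h import *
o=rep(6)"
```

```text
grasp_force: 30.0
25.0 [538.98 162.31 124.49] yaw -123.07 F [-1.85  1.3  -1.2 ] M [0.348 0.345 0.172] 15.73
```

```bash
python3 -m inch '[[[0,0,0,0,0,0.003,0],[0,0,0,0,0,0.005,0],[0,0,0,0,0,0.005,0]]]' | tail -1
python3 -c "
from h import *
o=rep(6)"
```

```text
grasp_force: 30.0
25.6 [538.99 162.3  124.49] yaw -123.36 F [-1.03  1.21 -1.39] M [0.361 0.349 0.198] 15.63
```

```bash
python3 -m inch '[[[0,0,0,0,0,0.003,0],[0,0,0,0,0,0.007,0],[0,0,0,0,0,0.007,0]]]' | tail -1
python3 -c "
from h import *
o=rep(8)"
```

```text
grasp_force: 30.0
26.3 [538.98 162.3  124.48] yaw -123.76 F [-1.63  1.27 -1.36] M [0.356 0.347 0.213] 15.9
```

```bash
python3 -m inch '[[[0,0,0,0,0,0.003,0],[0,0,0,0,0,0.006,0],[0,0,0,0,0,0.006,0]]]' | tail -1
python3 -c "
from h import *
o=rep(8);print(o['qpos'][5])"
```

```text
grasp_force: 30.0
27.0 [538.98 162.3  124.48] yaw -124.1 F [-1.83  1.29 -1.06] M [0.371 0.327 0.227] 15.87
2.437305030780497
```

```bash
python3 -m inch '[[[0,0,0,0,0,0.004,0],[0,0,0,0,0,0.009,0],[0,0,0,0,0,0.009,0]]]' | tail -1
python3 -c "
from h import *
o=rep(8);print(o['qpos'][5])"
```

```text
grasp_force: 30.0
27.7 [538.99 162.3  124.48] yaw -124.62 F [-1.59  1.22 -1.45] M [0.376 0.341 0.254] 15.58
2.446338679175182
```

Snug at 0.25 N m, against 0.09 N m running friction. Now I'll unload into the play and withdraw.

```bash
python3 -m inch '[[[0,0,0,0,0,-0.03,0],[0,0,0,0,0,-0.06,0],[0,0,0,0,0,-0.09,0],[0,0,0,0,0,-0.12,0],[0,0,0,0,0,-0.12,0]]]' | tail -1
python3 -c "
from h import *
o=rep(5)"
```

```text
grasp_force: 30.0
28.45 [539.32 162.2  124.59] yaw -117.75 F [ 0.11 -0.07 -1.29] M [ 0.055 -0.012 -0.006] 15.93
```

```bash
python3 -m inch '[[[0,0,-4,0,0,0,0],[0,0,-9,0,0,0,0],[0,0,-15,0,0,0,0],[0,0,-25,0,0,0,0],[0,0,-40,0,0,0,0],[0,0,-50,0,0,0,0],[0,0,-50,0,0,0,0]]]' | tail -1
python3 -c "
from h import *
o=rep(3);print(shift(o,[573.7,-142,174],-3.)); s=grab('scene');save(s,'l.png',(270,130,380,245),5)"
```

```text
grasp_force: 30.0
29.3 [539.08 162.33 174.86] yaw -117.74 F [-0.2   0.18 -1.43] M [ 0.058  0.026 -0.015] 15.64
(array([172.3, 253.2,   1.1]), array([ 1.0000e-03, -2.0000e-04, -2.0026e+00]))
```

View pics/l.png

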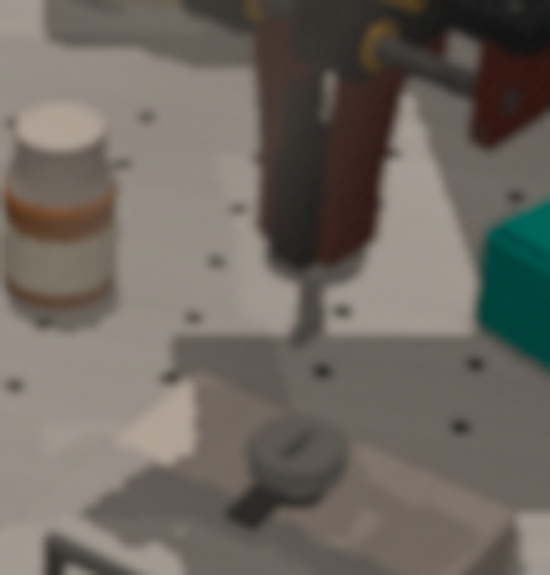

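The picture shows the latch head at (297,455) with its arm at (250,505), over the cover. The key is hanging straight in the gripper. Returning to the stand.

```bash
python3 -m inch '[[[4,6,0,0,0,-0.05,0],[13,19,0,0,0,-0.15,0],[23,34,0,0,0,-0.27,0],[34,51,0,0,0,-0.4,0],[45,66,0,0,0,-0.52,0],[56,82,0,0,0,-0.65,0],[67,99,0,0,0,-0.78,0],[78,115,0,0,0,-0.91,0],[89,131,0,0,0,-1.04,0],[100,147,0,0,0,-1.17,0],[112,164,0,0,0,-1.3,0],[123,180,0,0,0,-1.43,0],[134,197,0,0,0,-1.56,0],[145,213,0,0,0,-1.69,0],[156,229,0,0,0,-1.81,0],[164,241,0,0,0,-1.91,0],[170,250,0,0,0,-1.98,0],[172.3,253.2,1,0,0,-2.0026,0],[172.3,253.2,1,0,0,-2.0026,0],[172.3,253.2,1,0,0,-2.0026,0]]]' | tail -1
python3 - <<'E'
from h import *
o=rep(4);print(shift(o,[573.7,-142,110],-3.)); s=grab('scene');t=o['ee_pos']-[0,0,59.7];print(proj(s,t));save(s,'r.png',(120,125,220,235),5)
E
```

```text
grasp_force: 30.0
31.55 [ 573.48 -141.43  173.34] yaw -3.02 F [-0.52 -0.29 -1.15] M [-0.024 -0.073  0.008] 15.58
(array([-0.5,  0.2, 63.3]), array([ 0.0002,  0.0004, -0.0003]))
[158.58994196 181.36862146]
```

View pics/r.png

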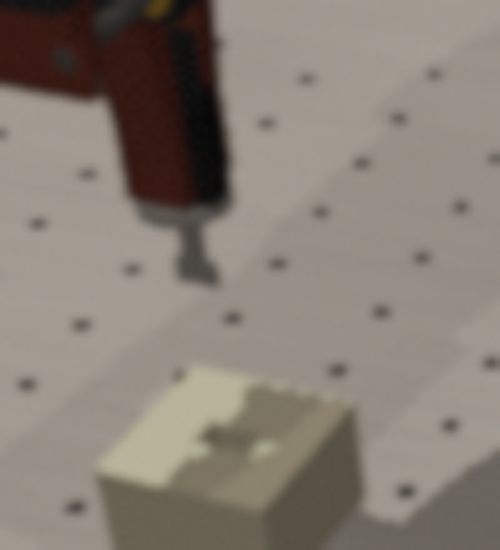

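The blade tip is at crop (198,282) and the hole at (235,443), both consistent with the pose at which the key was taken out. Lowering.

```bash
python3 -m inch '[[[-0.6,0.3,15,0,0,0,0],[-0.6,0.3,32,0,0,0,0],[-0.6,0.3,48,0,0,0,0],[-0.6,0.3,58,0,0,0,0],[-0.6,0.3,64,0,0,0,0],[-0.6,0.3,68,0,0,0,0],[-0.6,0.3,71,0,0,0,0],[-0.6,0.3,74,0,0,0,0],[-0.6,0.3,74,0,0,0,0]]]' | tail -1
python3 -c "
from h import *
o=rep(4)"
```

```text
grasp_force: 30.0
32.7 [ 574.07 -142.68   99.78] yaw -3.0 F [-0.12  0.01 -1.47] M [ 0.003 -0.1    0.007] 15.83
```

```bash
python3 -m inch '[[[0,0,6,0,0,0,0],[0,0,12,0,0,0,0],[0,0,18,0,0,0,0],[0,0,23,0,0,0,0],[0,0,26,0,0,0,0],[0,0,27.3,0,0,0,0],[0,0,27.3,0,0,0,0]]]' | tail -1
python3 -c "
from h import *
o=rep(4)"
```

```text
grasp_force: 30.0
33.6 [ 574.05 -142.66   72.3 ] yaw -3.0 F [ 0.31  0.06 -1.37] M [-0.013 -0.071 -0.02 ] 15.78
```

```bash
python3 -m inch '[[[0,0,0.4,0,0,0,0],[0,0,0.7,0,0,0,0],[0,0,0.7,0,0,0,0]]]' | grep force
python3 -m inch '[[[0,0,0,0,0,0,30],[0,0,0,0,0,0,60],[0,0,0,0,0,0,60],[0,0,0,0,0,0,60],[0,0,0,0,0,0,60],[0,0,0,0,0,0,60],[0,0,-15,0,0,0,60],[0,0,-35,0,0,0,60],[0,0,-60,0,0,0,60],[0,0,-90,0,0,0,60],[0,0,-120,0,0,0,60],[0,0,-150,0,0,0,60],[0,0,-150,0,0,0,60],[0,0,-150,0,0,0,60]]]'
python3 - <<'E'
from h import *
s=grab('scene');save(s,'f.png',(110,130,390,310),2.8)
E
```

```text
ft_force: [-1.4, -0.2, 1.3]
grasp_force: 30.0
t: 35.3
ee_pos: [574.2, -142.7, 222.8]
orientation: [2.277, 2.161, 0.002]
ft_force: [-0.6, 0.1, 0.1]
width: 52.8
grasp_force: 0.0
```

View pics/f.png

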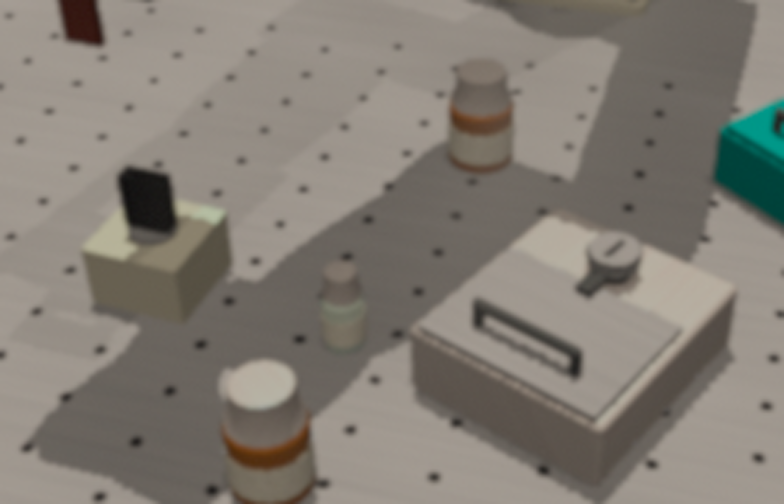

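The picture shows the key upright and seated in its stand at (150,205), the bottles and vial undisturbed, and the latch arm over the cover at (590,285). Before handing in, I'll check the slot angle numerically from the top camera.

Run:
```python
from h import *
d=grab('top');g=d['frame'].astype(float).mean(2)
x0,x1,y0,y1=227,239,192,204
w=np.clip(g[y0:y1,x0:x1].max()-30-g[y0:y1,x0:x1],0,None);Y,X=np.mgrid[y0:y1,x0:x1]
print(g[190:206,225:242].astype(int))
C=np.cov(np.c_[X.ravel(),Y.ravel()].T,aweights=w.ravel());l,v=np.linalg.eigh(C);c=np.array([(X*w).sum(),(Y*w).sum()])/w.sum()
e=onz(d,*(c+3*v[:,1]),70)-onz(d,*c,70);print(c,np.sqrt(l),np.degrees(np.arctan2(e[1],e[0]))%180-180)
```

```text
[[226 227 219 221 186 188 191 191 175 153 130 105  94 102 106 200 212]
 [227 228 186 194 199 211 213 213 213 215 195 153 121 101 154 217 203]
 [227 222 198 210 213 213 213 213 205 212 216 214 196 134 130 206 227]
 [227 211 210 213 213 213 214 214 171 187 210 213 215 196 139 159 222]
 [227 215 213 213 213 213 213 206 114 103 201 214 215 213 169 149 219]
 [221 214 213 213 212 213 213 174  96 102 200 215 215 214 175 158 214]
 [210 212 214 213 213 214 208 127  82 124 203 215 215 214 215 177 217]
 [216 214 215 213 214 214 175  95  83 175 210 215 215 214 215 157 205]
 [215 214 213 214 214 213 138  81 122 203 214 215 215 215 215 177 173]
 [216 214 214 213 214 207 129  81 174 210 214 215 215 215 215 137 154]
 [219 215 214 214 214 175  98  80 199 215 214 215 216 216 208 119 208]
 [223 216 215 215 215 133  79 114 203 215 214 215 215 215 181 134 211]
 [225 218 215 215 215 159 113 176 211 215 215 216 216 209 153 189 220]
 [228 223 217 215 215 215 192 211 216 217 215 217 200 176 168 216 224]
 [228 228 225 219 215 215 215 216 216 217 208 215 139 164 218 225 228]
 [228 228 227 226 221 218 203 212 208 201 187 212 173 217 228 229 229]]
[232.41764812 197.74488132] [0.99696116 2.95644473] -25.78280784613409
```

```bash
python3 -c "
from workcell import ctrl
print(ctrl.close_job())"
```

```text
the job is handed in; nothing more can be done
None
```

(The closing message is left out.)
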